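Pack two glass-workshop kits from mixed stock

TASK

Make up the two workshop kits from the stock in the middle of the bench: the amber square of glass and the copper foil roll go into the blue tray, the green hexagon of glass and the solder spool into the white tray. In each tray lay the glass flat in the middle of the felt-lined bay and set the other item, flat on its end, in the middle of the plain bay. Set the glass down gently without dropping it, and leave the blue glass, the black tape roll and the flux jar where they are.

Things in the scene. Friction and masses are not known exactly. Their poses are not given: they have to be found in the camera images.
- blue_tray: Blue plastic tray, 186 (x) by 110 (y) mm, fixed; origin: centre of its underside, z up. Floor 4 mm thick; walls 5 mm thick, tops 14 mm above the bench. A 4 mm divider of that height at x = 0 makes two bays, each 86 by 100 mm inside: centred at x = +45 mm, y = 0 the felt-lined one (thin black felt, floor still 4 mm up), at x = -45 mm, y = 0 the plain one, blue plastic.
- white_tray: White plastic tray, 186 (x) by 110 (y) mm, fixed; origin: centre of its underside, z up. Floor 4 mm thick; walls 5 mm thick, tops 14 mm above the bench. A 4 mm divider of that height at x = 0 makes two bays, each 86 by 100 mm inside: centred at x = +45 mm, y = 0 the felt-lined one (thin black felt, floor still 4 mm up), at x = -45 mm, y = 0 the plain one, white plastic.
- amber_glass: Amber (orange) square piece of glass with copper-foiled edges, 42 by 42 mm, 10 mm thick, lying flat; its sides are square to its x and y. Origin: centre of its underside, z up. Loose, about 45 g. To be packed.
- green_glass: Green regular hexagon of glass with copper-foiled edges, 44 mm across flats, 10 mm thick, lying flat; a pair of flats faces +x and -x of its own frame, the other pairs at 60 degree steps. Origin: centre of its underside, z up. Loose, about 42 g. To be packed.
- foil_roll: Roll of copper foil tape (copper colour, pale core), lying flat: disc of 48 mm diameter, 16 mm high. Origin: centre of its underside, z up. Loose, about 60 g. To be packed.
- solder_spool: Spool of solder: silvery wire between red end flanges, standing on one flange (from above red with a black hole), 44 mm diameter, 34 mm high; grip anywhere round it. Origin: centre of its underside, z up. Loose, about 150 g. To be packed.
- blue_glass: Blue square piece of glass, otherwise like the amber one (42 by 42 by 10 mm). Origin: centre of its underside, z up. Loose, about 45 g. Not wanted: leave alone.
- tape_roll: Black roll of tape (brown core), otherwise like the foil roll (48 mm diameter, 16 mm high). Origin: centre of its underside, z up. Loose, about 60 g. Not wanted: leave alone.
- flux_jar: White jar with a yellow lid, 44 mm diameter, 36 mm high. Origin: centre of its underside, z up. Loose, about 70 g. Not wanted: leave alone.

How it is judged:
By the outcome, as a careful person would: the job done as asked, in the order asked, and still so for the second after the job is handed in, with the robot touching nothing.
It also fails if it takes over 104 s, if anything falls off the work surface, if the arm or the gripper's body presses on something with over 40 N, if the wrist force passes 120 N, or if a joint passes its speed limit or range.

ROBOT

A 6-joint arm with a two-finger parallel gripper is mounted at the origin on the work surface. World frame = base frame: x ahead of the robot, y to its left, z up, the work surface at z = 0. Lengths are in m, angles in rad, forces in N, time in s.
With the tool pointing down it reaches from about 0.35 to 0.975 m from the base axis. Payload 4.9 kg.
Tool frame: the origin (TCP) lies midway between the tips of the shut fingers; the grasp point (between the pads) lies 19 mm behind it; z points along the fingers, y is the line along which they close (so a half turn about z gives the same grasp; the last joint's range is limited). The gripper opens to 85 mm and grips with 20 to 120 N. Pads are 22 mm wide; open, the fingers measure 114 mm over their backs; the gripper's body (76 mm by 85 mm) begins 54 mm behind the grasp point. The pads swing forward as they close: fully open they stand 13 mm farther back than shut.
Start: joints at [1.185, 0.053, 1.613, -0, 1.476, -0.119], TCP at [0.165, 0.603, 0.231] pointing down, gripper open.
Joint ranges: [-3.01, 3.01], [-1.01, 2.22], [0.06, 2.58], [-1.02, 4.17], [0.09, 2.62], [-3.14, 3.14]. Speed limits (rad/s): [2.57, 2.57, 3.14, 3.14, 3.14, 3.14].

INTERFACE

Orientations are given as a unit quaternion [w, x, y, z].
In Python, from plant import manip gives the robot as it stands.
- The arm moves only by the tool move_arm, never from a script. Its argument "increments" is one flat list of numbers, 5 for each row, row after row: the shift along the tool's x, y, z in mm, then the turn about the tool's z in rad, then the opening, from 0 (shut) to 1 (fully open). In form: [tx, ty, tz, spin, jaw, tx, ty, tz, spin, jaw, ...]. A call has 1 to 8 rows; each row shifts and turns the commanded pose from where the row before left it, along the tool's axes as they then stand; what a row does not reach is not made up. A row lasts 1/12 s, in which the tool goes at most 41.7 mm and 7.16 degrees, less where a joint would pass 70% of its speed; a pose out of reach is approached as far as the arm can. A call with a gripper value outside its range is refused whole. The fingers move at their own pace and stop on an object; the grip force is fixed at half the most. Time passes only in rows, so rows that do not move let the fingers close. It gives the time, the measured TCP pose, the force, the opening and the grip force at its end, in the units of the state.
- manip.state(): the state, without advancing time (a new reading comes with each control period).
- manip.grab_frame(name): name is "scene" or "top" or "wrist"; returns a dict with "image" (480x640x3 uint8, blue, green, red), "fov_y" (degrees; the focal length in pixels is half the picture's height over the tangent of half this angle, whatever the lens; pixels are square), "cx", "cy" (the principal point, pixels), "eye" and "rotation" of the camera in the world; the wrist camera has in their place "T_tool_cam" (4x4, takes a point from camera to tool coordinates, whose origin is the TCP and whose axes are the flange's). Camera axes: x right, y down, z forward; pixel columns grow to the right and rows downward; lengths in m; the calibration is good to about 2 mm. A picture is of the moment at which its call begins: read the wrist's pose just before it. There is no depth.
- manip.job_done(): hands the job in; it is judged then, once.
The state is a dict: "time": time; "joint_pos": joint angles; "joint_vel": joint speeds; "joint_efforts": joint torques, N m; "tool_pos": TCP position; "tool_rot": TCP orientation; "contact_force": force on the tool from outside, world axes, zero at the start; "ft_torque": the same for the moment, N m; "gripper_width": opening from 0.0 (shut) to 1.0 (fully open); "grasp_force": force on a finger pad.
Only numpy, scipy, OpenCV 4.12 (cv2) and the standard library are available. Lean on these libraries where they do the work, as an engineer would, in place of code of your own. Each camera call takes 0.05 s, during which the arm holds its last target. There are 200 camera calls.

## Working session

There is one attempt and no reset: what is moved stays moved. The work goes in short steps, Python scripts to look and compute and a tool call to move; the robot and the scene stay as the last step left them, time stands still between calls to the robot, and variables do not carry over. Pictures are saved under pics/ and viewed, at most 17 in all, crops included, and the job is handed in when it is done.

Besides the shell and the picture viewer there is one more tool, called after "Emit:" as name(argument=value, ...) on one line, values as JSON. move_arm: Moves the arm, as the interface text tells. Its arguments: {"type":"object","properties":{"increments":{"type":"array"}},"required":["increments"]}

```bash
ls; mkdir -p pics; python3 - <<'E'
from plant import manip
import cv2
s=manip.state();print({k:s[k] for k in("time","tool_pos","tool_rot","gripper_width")})
for n in("top","scene"):
    f=manip.grab_frame(n);cv2.imwrite(f"pics/{n}0.png",f["image"]);print({k:v for k,v in f.items() if k!="image"})
E
```

```text
pics
{'time': 0.0, 'tool_pos': array([0.16454159, 0.60230666, 0.23005948]), 'tool_rot': array([-2.54290784e-04,  1.33001130e-01,  9.91115356e-01, -9.93021981e-04]), 'gripper_width': 1.001025878412806}
{'fov_y': 53.89303223255535, 'cx': 322.5581956799465, 'cy': 239.9064591619121, 'eye': array([ 0.41406215, -0.00086425,  0.78786347]), 'rotation': array([ 0.0745061 , -0.69383489,  0.71390106, -0.05820014])}
{'fov_y': 46.325494272659135, 'cx': 329.22423025013126, 'cy': 238.31214708000317, 'eye': array([1.41014549, 0.10485224, 0.83692186]), 'rotation': array([-0.27463247,  0.61172833,  0.67521802, -0.30732081])}
```

View pics/top0.png

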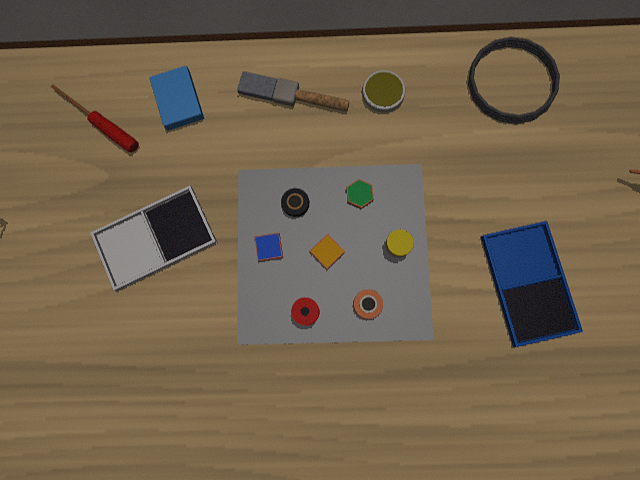

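View pics/scene0.png

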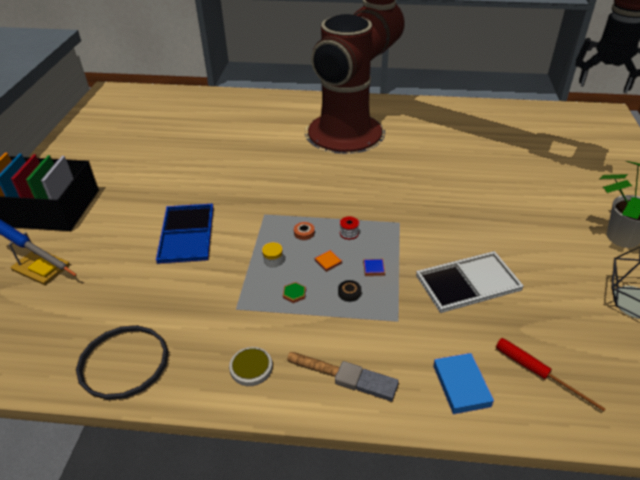

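Top view: the grey mat holds amber (327,252), green (360,194), foil (368,304) and spool (305,311). The white tray is on the left, with its felt bay at (180,222). The blue tray is on the right, with its felt bay at (541,310). The scene view shows the same layout.

```bash
cat >h.py <<'E'
import numpy as np,cv2
from scipy.spatial.transform import Rotation as R
def rot(q): return R.from_quat(np.roll(q,-1)).as_matrix()
def cam(f,st=None):
    if "eye" in f: return np.array(f["eye"]),rot(f["rotation"])
    T=np.array(f["T_tool_cam"]);M=rot(st["tool_rot"])
    return M@T[:3,3]+st["tool_pos"],M@T[:3,:3]
def ray(f,uv,z,st=None):
    e,M=cam(f,st);fl=240/np.tan(np.radians(f["fov_y"]/2))
    uv=np.atleast_2d(uv).astype(float)
    d=np.c_[(uv[:,0]-f["cx"])/fl,(uv[:,1]-f["cy"])/fl,np.ones(len(uv))]@M.T
    return e+d*((z-e[2])/d[:,2])[:,None]
def mask(im,lo,hi):
    m=cv2.inRange(cv2.cvtColor(im,cv2.COLOR_BGR2HSV),lo,hi)
    return cv2.morphologyEx(m,cv2.MORPH_CLOSE,np.ones((3,3)))
def big(m,box=None,n=1):
    if box: k=np.zeros_like(m);x0,y0,x1,y1=box;k[y0:y1,x0:x1]=255;m=m&k
    c=cv2.findContours(m,cv2.RETR_EXTERNAL,cv2.CHAIN_APPROX_NONE)[0]
    return max(c,key=cv2.contourArea)
def yaw(st): # world angle of tool y
    M=rot(st["tool_rot"]);return np.arctan2(M[1,1],M[0,1])
def go(st,xyz,y=None):
    """rows' total shift in tool axes (mm) and spin for target; tool down. y: wanted world angle of tool y"""
    M=rot(st["tool_rot"]);d=M.T@(np.array(xyz)-st["tool_pos"])*1000
    sp=0 if y is None else -((y-yaw(st)+np.pi/2)%np.pi-np.pi/2)
    return d.round(1),round(sp,3)
E
python3 - <<'E'
from h import *
from plant import manip
s=manip.state();print("yaw",yaw(s)); print(rot(s["tool_rot"]).round(3))
f=manip.grab_frame("top");im=f["image"]
hsv=cv2.cvtColor(im,cv2.COLOR_BGR2HSV)
for n,u in dict(amber=(327,252),green=(360,192),foil=(360,314),spool=(297,316),wt=(130,250),bt=(530,260),wf=(180,220),mat=(260,190)).items(): print(n,hsv[u[1],u[0]])
mat=(242,172,425,340)
for n,lo,hi,z in(("amber",(12,150,120),(24,255,255),.01),("green",(50,100,60),(80,255,255),.01),("foil",(5,80,80),(14,255,255),.016),("spool",(0,150,80),(4,255,255),.034)):
    m=mask(im,lo,hi)
    if n=="spool": m|=mask(im,(172,150,80),(180,255,255))
    c=big(m,mat);r=cv2.minAreaRect(c);w=ray(f,c[:,0],z)[:,:2].astype(np.float32)
    wr=cv2.minAreaRect(w*1000);print(n,r,"world",wr,"hull c",cv2.minEnclosingCircle(w*1000))
for n,b,lo,hi in(("white",(80,170,230,300),(0,0,150),(180,60,255)),("blue",(470,210,600,360),(100,120,40),(125,255,255))):
    m=mask(im,lo,hi);pts=cv2.findNonZero(m[b[1]:b[3],b[0]:b[2]])+np.array(b[:2]);
    c=big(m,b);w=(ray(f,c[:,0],.014)[:,:2]*1000).astype(np.float32)
    r=cv2.minAreaRect(w);print(n,r,cv2.boxPoints(r).round(0).tolist(),cv2.boundingRect(c))
E
```

```text
yaw 1.3039867814555277
[[-0.965  0.264 -0.001]
 [ 0.264  0.965 -0.002]
 [ 0.    -0.002 -1.   ]]
amber [ 19 201 150]
green [ 71 200 102]
foil [ 10 166 152]
spool [  1 210 129]
wt [  0   5 143]
bt [110 181 113]
wf [127  64  36]
mat [  0   5 108]
amber ((327.0000305175781, 251.00003051757812), (24.041629791259766, 24.041629791259766), 45.0) world ((543.4501342773438, 8.3365478515625), (40.63130187988281, 40.50087356567383), 43.177459716796875) hull c ((543.3862915039062, 8.369710922241211), 27.120986938476562)
green ((359.4482727050781, 192.62069702148438), (25.473451614379883, 22.322097778320312), 23.198589324951172) world ((642.5477905273438, -49.85768508911133), (43.59473419189453, 39.3944091796875), 64.13452911376953) hull c ((642.7628173828125, -49.86499786376953), 22.26664924621582)
foil ((368.0, 303.5), (29.0, 28.0), 90.0) world ((454.2074890136719, -55.769073486328125), (45.30059051513672, 46.7006950378418), 87.7940673828125) hull c ((454.0419006347656, -55.714839935302734), 23.903831481933594)
spool ((305.0000305175781, 311.0000305175781), (26.870058059692383, 26.870054244995117), 45.0) world ((444.1956481933594, 45.498619079589844), (42.52128601074219, 42.22650146484375), 43.523468017578125) hull c ((444.6817321777344, 45.518836975097656), 22.326419830322266)
white ((589.451904296875, 273.99530029296875), (106.96076202392578, 121.03838348388672), 24.72359275817871) [[516.0, 307.0], [566.0, 197.0], [663.0, 241.0], [613.0, 351.0]] (131, 186, 84, 87)
blue ((481.01666259765625, -319.897705078125), (185.0640869140625, 113.72120666503906), 11.132568359375) [[379.0, -282.0], [401.0, -394.0], [583.0, -358.0], [561.0, -246.0]] (481, 221, 102, 126)
```

Emit:
move_arm(increments=[-26, -23.7, 5, 0, 0.8, -26, -23.7, 5, 0, 0.8, -26, -23.7, 5, 0, 0.8, -26, -23.7, 5, 0, 0.8, -26, -23.7, 5, 0, 0.8, -26, -23.7, 5, 0, 0.8, -26, -23.7, 5, 0, 0.8, -26, -23.7, 5, 0, 0.8])

```text
time: 0.82
tool_pos: [0.3158, 0.3635, 0.1908]
tool_rot: [-0.0, 0.133, 0.991, -0.0]
contact_force: [1.1, 0.1, -1.5]
gripper_width: 0.798
grasp_force: 0.0
```

Emit:
move_arm(increments=[-26, -23.7, 5, 0, 0.8, -26, -23.7, 5, 0, 0.8, -26, -23.7, 5, 0, 0.8, -26, -23.7, 5, 0, 0.8, -26, -23.7, 5, 0, 0.8, -26, -23.7, 5, 0, 0.8, -26, -23.7, 5, 0, 0.8, -26, -23.7, 5, 0, 0.8])

```text
time: 1.48
tool_pos: [0.4665, 0.1257, 0.1509]
tool_rot: [0.0, 0.133, 0.991, 0.0]
contact_force: [-0.2, 0.0, 0.6]
gripper_width: 0.803
grasp_force: 0.0
```

Emit:
move_arm(increments=[-26, -23.7, 5, 0, 0.8, -26, -23.7, 5, 0, 0.8, -26, -23.7, 5, 0, 0.8, -26, -23.7, 5, 0, 0.8, 0, 0, 0, 0.118, 0.8, 0, 0, 0, 0.118, 0.8, 0, 0, 0, 0.118, 0.8, 0, 0, 0, 0.118, 0.8])

```text
time: 2.15
tool_pos: [0.5412, 0.0082, 0.1308]
tool_rot: [-0.001, 0.364, 0.931, -0.0]
contact_force: [0.3, 0.3, 0.7]
gripper_width: 0.803
grasp_force: 0.0
```

Emit:
move_arm(increments=[0, 0, 0, 0.118, 0.8, 0, 0, 0, 0.118, 0.8, 0, 0, 0, 0.118, 0.8, 0, 0, 0, 0.118, 0.8, 0, 0, 0, 0.118, 0.8, 0, 0, 0, 0.118, 0.8, 0, 0, 0, 0.118, 0.8, 0, 0, 0, 0.118, 0.8])

```text
time: 2.82
tool_pos: [0.5411, 0.0086, 0.1309]
tool_rot: [-0.0, 0.748, 0.664, -0.0]
contact_force: [0.4, 0.6, 0.5]
gripper_width: 0.803
grasp_force: 0.0
```

Emit:
move_arm(increments=[0, 0, 0, 0.118, 0.8, 0, 0, 0, 0.118, 0.8, 0, 0, 0, 0.118, 0.8, 0, 0, 0, 0.118, 0.8, 0, 0, 0, 0.118, 0.8, 0, 0, 0, 0.118, 0.8, 0, 0, 0, 0, 0.8])

```text
time: 3.4
tool_pos: [0.5411, 0.0086, 0.1309]
tool_rot: [-0.0, 0.931, 0.366, -0.0]
contact_force: [0.3, 0.6, 0.0]
gripper_width: 0.799
grasp_force: 0.0
```

Motion is accurate. Next, the wrist view, plus a better fix on the white tray.

```bash
cat >>h.py <<'E'
MK=dict(amber=((12,120,80),(26,255,255),.01),green=((50,90,40),(85,255,255),.01),foil=((3,70,60),(15,255,255),.016),spool=((0,140,60),(4,255,255),.034),blue=((100,120,40),(125,255,255),.014),white=((0,0,125),(180,45,255),.014))
def loc(f,n,st=None,box=None,z=None):
    lo,hi,h=MK[n];m=mask(f["image"],lo,hi)
    if n=="spool": m|=mask(f["image"],(172,140,60),(180,255,255))
    c=big(m,box);w=(ray(f,c[:,0],h if z is None else z,st)[:,:2]*1000).astype(np.float32)
    return cv2.boundingRect(c),cv2.minAreaRect(w),cv2.minEnclosingCircle(w)
E
python3 - <<'E'
from h import *
from plant import manip
s=manip.state();f=manip.grab_frame("wrist");cv2.imwrite("pics/w1.png",f["image"])
print(yaw(s),s["tool_pos"])
r=loc(f,"amber",s);print("amber",r)
print(go(s,[r[1][0][0]/1000,r[1][0][1]/1000,.001],np.radians(r[1][2]-90)))
t=manip.grab_frame("top")
r=loc(t,"white",None,(80,170,230,300));print("white",r,cv2.boxPoints(r[1]).round().tolist())
E
```

```text
-0.8218829600838362 [0.54114447 0.00858072 0.1309443 ]
amber ((294, 197, 56, 52), ((544.4231567382812, 8.763687133789062), (40.20674133300781, 41.07038879394531), 42.93644332885742), ((544.0545654296875, 8.805124282836914), 28.17844009399414))
(array([  2.6,   2.2, 129.9]), np.float64(-0.0))
white ((90, 185, 127, 106), ((575.7698974609375, 301.639404296875), (112.15216064453125, 187.18722534179688), 24.643177032470703), ((575.431884765625, 301.55389404296875), 108.277587890625)) [[486.0, 363.0], [564.0, 193.0], [666.0, 240.0], [588.0, 410.0]]
```

View pics/w1.png

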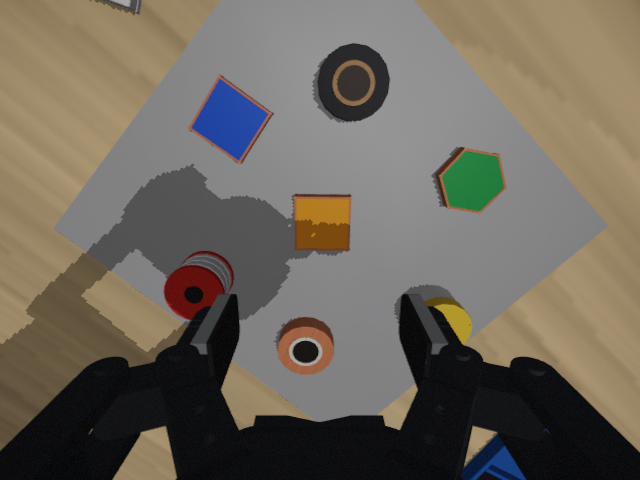

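Wrist view: the amber glass is at about (322,222), square to the fingers and between them. The neighbours are clear. Descending to grasp.

Emit:
move_arm(increments=[2.4, 2, 20, 0, 0.8, 0, 0, 24, 0, 0.8, 0, 0, 24, 0, 0.8, 0, 0, 20, 0, 0.8, 0, 0, 16, 0, 0.8, 0, 0, 12, 0, 0.8, 0, 0, 8, 0, 0.8, 0, 0, 5, 0, 0.8])

```text
time: 4.17
tool_pos: [0.5441, 0.0088, 0.0014]
tool_rot: [-0.0, 0.93, 0.367, -0.0]
contact_force: [0.2, -0.9, 0.0]
gripper_width: 0.801
grasp_force: 0.0
```

Emit:
move_arm(increments=[0, 0, 0, 0, 0.7, 0, 0, 0, 0, 0.6, 0, 0, 0, 0, 0.5, 0, 0, 0, 0, 0.4, 0, 0, 0, 0, 0.3, 0, 0, 0, 0, 0.3, 0, 0, 0, 0, 0.3])

```text
time: 4.75
tool_pos: [0.5458, 0.0086, 0.004]
tool_rot: [0.001, 0.93, 0.367, 0.001]
contact_force: [-2.0, -0.4, 5.8]
gripper_width: 0.464
grasp_force: 61.0
```

Emit:
move_arm(increments=[0, 0, -4, 0, 0.3, 0, 0, -10, 0, 0.3, 0, 0, -25, 0, 0.3, 0, 0, -35, 0, 0.3, 0, 0, -35, 0, 0.3, 0, 0, -30, 0, 0.3, 0, 0, -15, 0, 0.3, -8, 4, 0, 0, 0.3])

```text
time: 5.42
tool_pos: [0.5445, 0.0006, 0.1623]
tool_rot: [0.002, 0.93, 0.367, 0.005]
contact_force: [0.6, 0.5, 1.0]
gripper_width: 0.46
grasp_force: 60.6
```

Emit:
move_arm(increments=[-20, 11, 0, 0, 0.3, -27, 15, 0, 0, 0.3, -27, 15, 0, 0, 0.3, -27, 15, 0, 0, 0.3, -27, 15, 0, 0, 0.3, -27, 15, 0, 0, 0.3, -27, 15, 0, 0, 0.3, -27, 15, 0, 0, 0.3])

```text
time: 6.08
tool_pos: [0.4656, -0.2282, 0.1544]
tool_rot: [-0.001, 0.93, 0.367, -0.001]
contact_force: [-0.1, 0.3, -0.8]
gripper_width: 0.464
grasp_force: 60.5
```

Emit:
move_arm(increments=[-27, 15, 0, 0, 0.3, -27, 15, 0, 0, 0.3, -22, 13, 0, 0, 0.3, -15, 10, 0, 0.055, 0.3, 0, 0, 0, 0.1, 0.3, 0, 0, 0, 0.1, 0.3, 0, 0, 0, 0.1, 0.3, 0, 0, 0, 0.1, 0.3])

```text
time: 6.75
tool_pos: [0.4358, -0.3276, 0.1542]
tool_rot: [-0.001, 0.99, 0.145, -0.001]
contact_force: [0.3, -0.3, -1.8]
gripper_width: 0.462
grasp_force: 60.5
```

Emit:
move_arm(increments=[0, 0, 0, 0.1, 0.3, 0, 0, 0, 0, 0.3])

```text
time: 6.92
tool_pos: [0.436, -0.3275, 0.1544]
tool_rot: [-0.001, 0.995, 0.097, -0.001]
contact_force: [-0.2, -0.1, -0.6]
gripper_width: 0.464
grasp_force: 60.5
```

```bash
python3 - <<'E'
from h import *
from plant import manip
s=manip.state();f=manip.grab_frame("wrist");cv2.imwrite("pics/w2.png",f["image"])
print(yaw(s),s["tool_pos"],s["time"])
r=loc(f,"blue",s);print("blue",r,cv2.boxPoints(r[1]).round().tolist())
E
```

```text
-1.376994945879959 [ 0.43596173 -0.32745352  0.15436543] 6.9167
blue ((247, 26, 157, 245), ((482.888671875, -322.3380126953125), (183.74447631835938, 108.85592651367188), 11.11463737487793), ((482.8280334472656, -322.3340759277344), 106.22047424316406)) [[382.0, -287.0], [403.0, -393.0], [584.0, -358.0], [563.0, -251.0]]
```

View pics/w2.png

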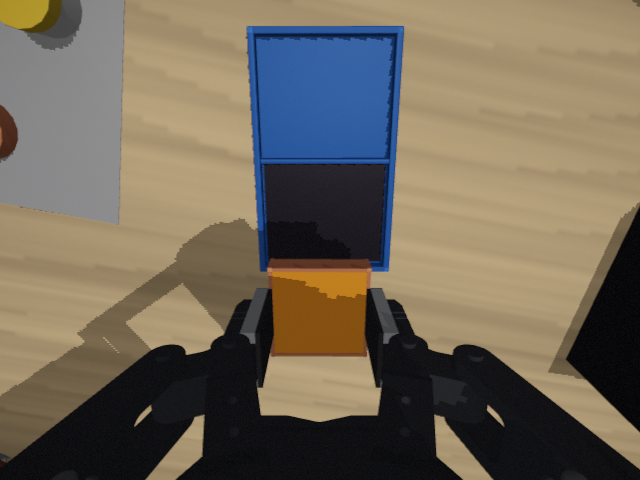

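The amber glass is held square, with its top face at about (270–370, 269–355). The blue tray outline is whole, about (248–403, 27–270).

```bash
python3 - <<'E'
from h import *
from plant import manip
s=manip.state();f=manip.grab_frame("wrist")
r=loc(f,"amber",s,z=s["tool_pos"][2]+.006);print(r)
g=np.array(r[1][0])/1000;d=np.array([.4383,-.3307])-g
M=rot(s["tool_rot"]);print("glass rel tcp (tool)",(M.T@np.r_[g-s["tool_pos"][:2],0])*1000,"shift",(M.T@np.r_[d,0])*1000)
E
```

```text
((268, 269, 103, 85), ((435.6866760253906, -327.864501953125), (40.4300422668457, 42.28084182739258), 11.397269248962402), ((436.433837890625, -327.63690185546875), 28.662864685058594))
glass rel tcp (tool) [-5.55940860e-01  2.82093073e-01  3.21058973e-04] shift [ 2.00614179  3.29314368 -0.01054525]
```

Emit:
move_arm(increments=[2, 3.3, 20, 0, 0.3, 0, 0, 28, 0, 0.3, 0, 0, 28, 0, 0.3, 0, 0, 24, 0, 0.3, 0, 0, 18, 0, 0.3, 0, 0, 12, 0, 0.3, 0, 0, 8, 0, 0.3, 0, 0, 4, 0, 0.3])

```text
time: 7.68
tool_pos: [0.4394, -0.3304, 0.0132]
tool_rot: [-0.001, 0.995, 0.098, -0.001]
contact_force: [0.3, 0.0, 0.5]
gripper_width: 0.462
grasp_force: 60.6
```

Emit:
move_arm(increments=[0, 0, 1, 0, 0.3, 0, 0, 0, 0, 0.3])

```text
time: 7.85
tool_pos: [0.4405, -0.3313, 0.0141]
tool_rot: [0.001, 0.995, 0.098, 0.0]
contact_force: [0.2, -0.2, 0.2]
gripper_width: 0.459
grasp_force: 60.6
```

Emit:
move_arm(increments=[0, 0, 1, 0, 0.3, 0, 0, 0, 0, 0.3])

```text
time: 8.02
tool_pos: [0.4406, -0.3314, 0.0134]
tool_rot: [0.001, 0.995, 0.098, 0.001]
contact_force: [0.1, -0.1, -0.6]
gripper_width: 0.466
grasp_force: 60.6
```

Emit:
move_arm(increments=[-1.4, 0, 2, 0, 0.3, 0, 0, 1, 0, 0.3, 0, 0, 0, 0, 0.3])

```text
time: 8.27
tool_pos: [0.4385, -0.331, 0.0093]
tool_rot: [-0.0, 0.995, 0.098, -0.0]
contact_force: [-0.3, 0.5, -0.4]
gripper_width: 0.464
grasp_force: 60.6
```

Emit:
move_arm(increments=[0, 0, 1, 0, 0.3, 0, 0, 0, 0, 0.3])

```text
time: 8.43
tool_pos: [0.4385, -0.3309, 0.0081]
tool_rot: [-0.0, 0.995, 0.098, -0.0]
contact_force: [-0.0, 0.4, -1.3]
gripper_width: 0.46
grasp_force: 60.6
```

Emit:
move_arm(increments=[0, 0, 0.6, 0, 0.3, 0, 0, 0, 0, 0.3])

```text
time: 8.6
tool_pos: [0.4386, -0.331, 0.008]
tool_rot: [-0.0, 0.995, 0.098, -0.0]
contact_force: [-0.6, 2.2, 2.5]
gripper_width: 0.461
grasp_force: 60.9
```

Emit:
move_arm(increments=[0, 0, 0.6, 0, 0.3, 0, 0, 0, 0, 0.3])

```text
time: 8.77
tool_pos: [0.4386, -0.331, 0.008]
tool_rot: [-0.0, 0.995, 0.098, -0.0]
contact_force: [-3.1, 2.8, 6.6]
gripper_width: 0.468
grasp_force: 61.4
```

Emit:
move_arm(increments=[0, 0, -0.4, 0, 0.5, 0, 0, 0, 0, 0.55, 0, 0, 0, 0, 0.6, 0, 0, 0, 0, 0.62, 0, 0, -5, 0, 0.62, 0, 0, -15, 0, 0.62, 0, 0, -30, 0, 0.7, 0, 0, -35, 0, 0.8])

```text
time: 9.43
tool_pos: [0.437, -0.3295, 0.0911]
tool_rot: [-0.002, 0.995, 0.098, -0.002]
contact_force: [-0.1, -1.0, 0.5]
gripper_width: 0.801
grasp_force: 0.0
```

Emit:
move_arm(increments=[0, 0, -35, 0, 0.8, 0, 0, -25, 0, 0.8, 0, 0, 0, 0, 0.8])

```text
time: 9.68
tool_pos: [0.4416, -0.3339, 0.1605]
tool_rot: [0.005, 0.995, 0.098, 0.004]
contact_force: [0.6, -0.4, 0.3]
gripper_width: 0.799
grasp_force: 0.0
```

```bash
python3 - <<'E'
from h import *
from plant import manip
s=manip.state();f=manip.grab_frame("wrist");cv2.imwrite("pics/w3.png",f["image"])
print(yaw(s),s["tool_pos"],s["time"],s["joint_pos"])
print("amber",loc(f,"amber",s,z=.014)); r=loc(f,"blue",s);print("blue",r)
t=manip.grab_frame("top");print(loc(t,"foil",None,(242,172,425,340)),loc(t,"amber",None,(480,210,600,360),.014))
E
```

```text
-1.3749386926085319 [ 0.4416268  -0.33393205  0.16050313] 9.6833 [-7.81858546e-01 -7.16069197e-02  1.85690001e+00  3.70074043e-05
  1.34333631e+00  5.93033005e-01]
amber ((287, 199, 52, 47), ((437.8855895996094, -331.1262512207031), (39.67598342895508, 41.62373352050781), 11.029876708984375), ((437.77081298828125, -330.64013671875), 28.379182815551758))
blue ((237, 37, 151, 238), ((482.7117004394531, -322.41778564453125), (184.4310760498047, 108.84919738769531), 11.132740020751953), ((482.7810363769531, -322.600830078125), 106.305908203125))
((354, 289, 29, 30), ((454.1980895996094, -55.768707275390625), (45.30057907104492, 46.719642639160156), 87.79401397705078), ((453.87274169921875, -55.16034698486328), 24.036832809448242)) ((525, 294, 31, 31), ((437.525634765625, -331.51763916015625), (41.22632598876953, 40.654911041259766), 10.110069274902344), ((437.972900390625, -331.774658203125), 28.43604278564453))
```

View pics/w3.png

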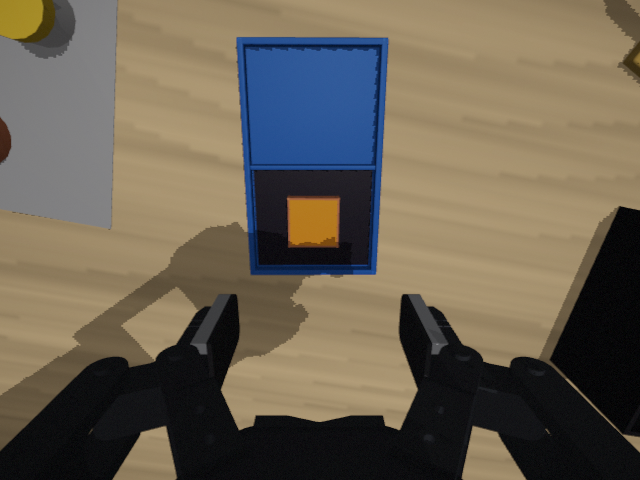

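The amber glass lies centred and flat in the felt bay at (313,222). Next, the foil roll, keeping the same yaw.

Emit:
move_arm(increments=[6, -24, 0, 0, 0.8, 9, -36, 4, 0, 0.8, 9, -36, 6, 0, 0.8, 9, -36, 6, 0, 0.8, 9, -36, 6, 0, 0.8, 9, -36, 6, 0, 0.8, 9, -36, 6, 0, 0.8, 7, -30, 6, 0, 0.8])

```text
time: 10.45
tool_pos: [0.45, -0.0505, 0.11]
tool_rot: [-0.001, 0.995, 0.098, -0.002]
contact_force: [0.2, 0.4, 0.4]
gripper_width: 0.797
grasp_force: 0.0
```

Emit:
move_arm(increments=[0, 0, 10, 0, 0.8, 0, 0, 0, 0, 0.8])

```text
time: 10.62
tool_pos: [0.449, -0.0512, 0.0985]
tool_rot: [-0.001, 0.995, 0.099, -0.003]
contact_force: [0.0, -0.2, -0.4]
gripper_width: 0.799
grasp_force: 0.0
```

```bash
python3 - <<'E'
from h import *
from plant import manip
s=manip.state();f=manip.grab_frame("wrist");cv2.imwrite("pics/w4.png",f["image"])
r=loc(f,"foil",s);print(s["tool_pos"],r,go(s,[.4548,-.0557,.006]),go(s,[r[1][0][0]/1e3,r[1][0][1]/1e3,.006]))
E
```

```text
[ 0.44900945 -0.05118607  0.09852857] ((293, 196, 72, 73), ((456.4259338378906, -56.06766128540039), (49.41913604736328, 46.639530181884766), 11.454899787902832), ((456.4283447265625, -55.90113067626953), 25.122194290161133)) (array([ 5.4,  5.8, 92.5]), 0) (array([ 6.9,  6.5, 92.5]), 0)
```

Emit:
move_arm(increments=[5.9, 6, 14, 0, 0.8, 0, 0, 20, 0, 0.8, 0, 0, 20, 0, 0.8, 0, 0, 16, 0, 0.8, 0, 0, 10, 0, 0.8, 0, 0, 8, 0, 0.8, 0, 0, 4, 0, 0.8, 0, 0, 0, 0, 0.8])

```text
time: 11.33
tool_pos: [0.4584, -0.0583, 0.0099]
tool_rot: [-0.0, 0.995, 0.097, -0.001]
contact_force: [0.2, 0.8, 0.3]
gripper_width: 0.802
grasp_force: 0.0
```

Emit:
move_arm(increments=[0, 0, 0, 0, 0.7, 0, 0, 0, 0, 0.6, 0, 0, 0, 0, 0.5, 0, 0, 0, 0, 0.4, 0, 0, 0, 0, 0.35, 0, 0, 0, 0, 0.35, 0, 0, 0, 0, 0.35])

```text
time: 11.92
tool_pos: [0.4638, -0.0566, 0.0174]
tool_rot: [-0.001, 0.995, 0.097, 0.004]
contact_force: [-6.8, 12.9, 31.1]
gripper_width: 0.36
grasp_force: 33.6
```

The grip looks wrong: too narrow and too high. I'll open, back off and look.

Emit:
move_arm(increments=[0, 0, -6, 0, 0.45, 0, 0, 0, 0, 0.7, 0, 0, 0, 0, 0.8, 0, 0, -15, 0, 0.8, 0, 0, -30, 0, 0.8, 0, 0, -30, 0, 0.8, 0, 0, -10, 0, 0.8, 0, 0, 0, 0, 0.8])

```text
time: 12.58
tool_pos: [0.4607, -0.0586, 0.1043]
tool_rot: [0.001, 0.995, 0.098, 0.003]
contact_force: [0.2, -0.2, -0.7]
gripper_width: 0.801
grasp_force: 0.0
```

Emit:
move_arm(increments=[0, 0, 0, 0, 0.8, 0, 0, 0, 0, 0.8, 0, 0, 0, 0, 0.8])

```text
time: 12.83
tool_pos: [0.4572, -0.0575, 0.0991]
tool_rot: [-0.001, 0.995, 0.098, -0.002]
contact_force: [0.0, 0.4, 0.5]
gripper_width: 0.795
grasp_force: 0.0
```

```bash
python3 - <<'E'
from h import *
from plant import manip
s=manip.state();f=manip.grab_frame("wrist");cv2.imwrite("pics/w5.png",f["image"])
r=loc(f,"foil",s);print(s["joint_pos"],s["joint_vel"].round(3),s["tool_rot"],s["tool_pos"],r)
t=manip.grab_frame("top");print(loc(t,"foil",None,(242,172,425,340)))
E
```

```text
[-2.86824964e-01 -2.29450015e-01  2.10554973e+00 -3.11537448e-05
  1.26960974e+00  1.08831366e+00] [ 0.002  0.003 -0.004  0.     0.004 -0.002] [-7.58610633e-04  9.95216010e-01  9.76773016e-02 -1.91356780e-03] [ 0.45720757 -0.05750542  0.09912739] ((291, 205, 71, 73), ((458.2174072265625, -62.18074035644531), (50.32474899291992, 46.5152702331543), 11.289488792419434), ((458.233154296875, -62.17171096801758), 25.33266830444336))
((349, 224, 76, 95), ((508.6229553222656, -99.6564712524414), (125.7247314453125, 135.70086669921875), 75.93944549560547), ((505.6239318847656, -99.89694213867188), 89.00883483886719))
```

View pics/w5.png

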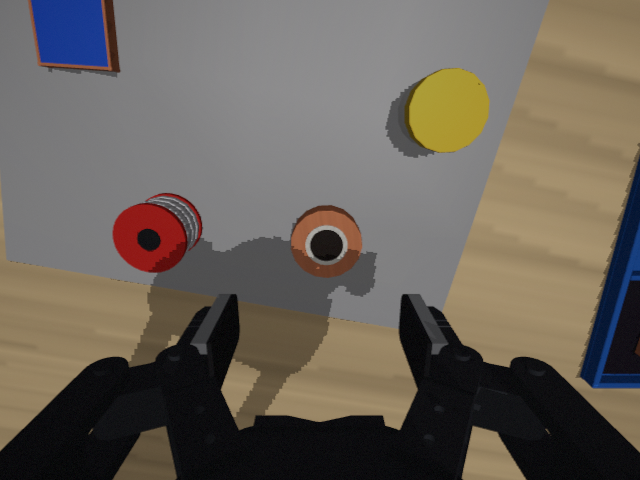

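The foil roll lies flat, top face at about (326,243) px, pushed a few mm. The fingertips were too high and slipped on top because I measured before the arm had settled. I'll settle, then re-measure from the core ring.

Emit:
move_arm(increments=[0, 0, 0, 0, 0.75, 0, 0, 0, 0, 0.75, 0, 0, 0, 0, 0.75])

```text
time: 13.18
tool_pos: [0.4586, -0.0578, 0.1012]
tool_rot: [-0.0, 0.995, 0.098, -0.0]
contact_force: [0.1, -0.6, 0.6]
gripper_width: 0.747
grasp_force: 0.0
```

```bash
cat >>h.py <<'E'
def ring(f,st,box):
    im=f["image"];m=mask(im,(3,70,60),(15,255,255));k=np.zeros_like(m);x0,y0,x1,y1=box;k[y0:y1,x0:x1]=255
    cs,h=cv2.findContours(m&k,cv2.RETR_CCOMP,cv2.CHAIN_APPROX_NONE)
    c=max((c for c,hh in zip(cs,h[0]) if hh[3]>=0),key=cv2.contourArea)
    e=cv2.fitEllipse(c);return e,(ray(f,e[0],.016,st)[0]*1000).round(1)
E
python3 - <<'E'
from h import *
from plant import manip
s=manip.state();f=manip.grab_frame("wrist")
e,p=ring(f,s,(280,190,380,290));print(e,p,s["tool_rot"],s["tool_pos"],go(s,[p[0]/1e3,p[1]/1e3,.004]))
t=manip.grab_frame("scene");print(s["time"])
E
```

```text
((324.75323486328125, 245.9269256591797), (40.25094985961914, 42.645362854003906), 88.15626525878906) [456.4 -62.5  16. ] [-8.45747331e-05  9.95208751e-01  9.77725422e-02 -2.55712897e-04] [ 0.45860016 -0.05782287  0.10119172] (array([-3. ,  4.2, 97.2]), 0)
13.1833
```

Emit:
move_arm(increments=[-3, 4.2, 10, 0, 0.75, 0, 0, 20, 0, 0.75, 0, 0, 20, 0, 0.75, 0, 0, 18, 0, 0.75, 0, 0, 14, 0, 0.75, 0, 0, 10, 0, 0.75, 0, 0, 5, 0, 0.75, 0, 0, 0, 0, 0.75])

```text
time: 13.95
tool_pos: [0.4555, -0.0624, 0.0031]
tool_rot: [-0.0, 0.995, 0.098, -0.001]
contact_force: [0.2, -0.9, -0.4]
gripper_width: 0.749
grasp_force: 0.0
```

Emit:
move_arm(increments=[0, 0, 0, 0, 0.75, 0, 0, 0, 0, 0.75, 0, 0, 0, 0, 0.75])

```text
time: 14.2
tool_pos: [0.4576, -0.0629, 0.0056]
tool_rot: [0.0, 0.995, 0.098, 0.001]
contact_force: [-0.5, 0.1, 1.4]
gripper_width: 0.748
grasp_force: 0.0
```

Emit:
move_arm(increments=[0, 0, 0, 0, 0.7, 0, 0, 0, 0, 0.65, 0, 0, 0, 0, 0.6, 0, 0, 0, 0, 0.55, 0, 0, 0, 0, 0.5, 0, 0, 0, 0, 0.45, 0, 0, 0, 0, 0.4, 0, 0, 0, 0, 0.4])

```text
time: 14.87
tool_pos: [0.457, -0.0627, 0.0054]
tool_rot: [0.0, 0.995, 0.098, 0.0]
contact_force: [-2.6, 0.5, 4.9]
gripper_width: 0.53
grasp_force: 60.4
```

Emit:
move_arm(increments=[0, 0, -6, 0, 0.4, 0, 0, -20, 0, 0.4, 0, 0, -30, 0, 0.4, 0, 0, -30, 0, 0.4, 0, 0, -14, 0, 0.4, 1.5, 20, 0, 0, 0.4, 2.3, 30, 0, 0, 0.4, 2.5, 32, 0, 0, 0.4])

```text
time: 15.53
tool_pos: [0.479, -0.1421, 0.1053]
tool_rot: [0.0, 0.995, 0.099, 0.001]
contact_force: [0.8, 0.6, -0.4]
gripper_width: 0.525
grasp_force: 61.4
```

Emit:
move_arm(increments=[2.5, 34, 0, 0, 0.4, 2.5, 34, 0, 0, 0.4, 2.5, 34, 0, 0, 0.4, 2.5, 34, 0, 0, 0.4, 2, 26, 0, 0, 0.4, 1.5, 16, 0, 0, 0.4, 0, 0, 0, 0, 0.4, 0, 0, 0, 0, 0.4])

```text
time: 16.2
tool_pos: [0.5264, -0.314, 0.1042]
tool_rot: [-0.0, 0.995, 0.097, -0.0]
contact_force: [0.1, 0.1, 0.4]
gripper_width: 0.529
grasp_force: 61.4
```

Emit:
move_arm(increments=[0, 0, 0, 0, 0.4, 0, 0, 0, 0, 0.4, 0, 0, 0, 0, 0.4])

```text
time: 16.45
tool_pos: [0.5264, -0.3125, 0.1044]
tool_rot: [-0.0, 0.995, 0.098, -0.0]
contact_force: [-0.1, -0.1, 0.2]
gripper_width: 0.527
grasp_force: 61.4
```

```bash
python3 - <<'E'
from h import *
from plant import manip
s=manip.state();f=manip.grab_frame("wrist");cv2.imwrite("pics/w6.png",f["image"])
print(s["time"],s["tool_rot"],s["tool_pos"],go(s,[.5268,-.3137,.0094]),loc(f,"foil",s,z=s["tool_pos"][2]+.011))
E
```

```text
16.45 [-2.15026016e-04  9.95156119e-01  9.83068507e-02 -1.26136618e-04] [ 0.52642121 -0.31253021  0.10441371] (array([ 0.2,  1.3, 95. ]), 0) ((264, 252, 111, 125), ((526.503173828125, -312.865478515625), (57.86375427246094, 44.947269439697266), 11.35873794555664), ((525.4808349609375, -313.7529602050781), 30.246244430541992))
```

View pics/w6.png

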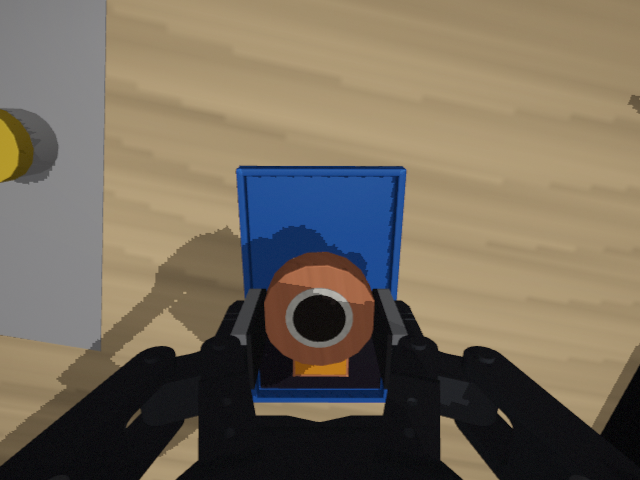

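The roll is held with its ring at about (319,318), over the plain bay. Checking the offset and aspect ratio for tilt.

```bash
python3 - <<'E'
from h import *
from plant import manip
s=manip.state();f=manip.grab_frame("wrist");im=f["image"]
m=cv2.inRange(im,(0,0,0),(40,40,40));k=np.zeros_like(m);k[280:356,282:358]=255
c=big(m&k);z=s["tool_pos"][2]+.0106;w=(ray(f,c[:,0],z,s)[:,:2]*1000).astype(np.float32)
M=rot(s["tool_rot"]);e=cv2.fitEllipse(w);print(cv2.fitEllipse(c),e,(M.T@(np.r_[np.array(e[0])/1e3,s["tool_pos"][2]]-s["tool_pos"]))*1e3)
E
```

```text
((318.91827392578125, 317.85845947265625), (45.073760986328125, 50.6943244934082), 90.28729248046875) ((526.0379028320312, -313.159423828125), (20.98780059814453, 21.18482208251953), 101.77238464355469) [-5.31658493e-01  3.56818613e-01 -3.29085437e-05]
```

Emit:
move_arm(increments=[0.7, 0.9, 14, 0, 0.4, 0, 0, 22, 0, 0.4, 0, 0, 20, 0, 0.4, 0, 0, 16, 0, 0.4, 0, 0, 10, 0, 0.4, 0, 0, 6, 0, 0.4, 0, 0, 3, 0, 0.4, 0, 0, 0, 0, 0.4])

```text
time: 17.22
tool_pos: [0.5274, -0.3144, 0.0131]
tool_rot: [-0.0, 0.995, 0.098, -0.0]
contact_force: [0.6, 0.3, -1.3]
gripper_width: 0.53
grasp_force: 61.4
```

Emit:
move_arm(increments=[0, 0, 1, 0, 0.4, 0, 0, 0.5, 0, 0.4, 0, 0, 0, 0, 0.4])

```text
time: 17.47
tool_pos: [0.528, -0.315, 0.013]
tool_rot: [0.001, 0.995, 0.098, 0.001]
contact_force: [0.1, -0.5, -1.0]
gripper_width: 0.53
grasp_force: 61.4
```

Emit:
move_arm(increments=[0, 0, 1, 0, 0.4, 0, 0, 0.5, 0, 0.4, 0, 0, 0, 0, 0.4])

```text
time: 17.72
tool_pos: [0.5275, -0.3145, 0.0106]
tool_rot: [0.0, 0.995, 0.098, 0.0]
contact_force: [-0.0, 0.6, -0.5]
gripper_width: 0.528
grasp_force: 61.4
```

Emit:
move_arm(increments=[0, 0, 1, 0, 0.4, 0, 0, 0.4, 0, 0.4, 0, 0, 0, 0, 0.4])

```text
time: 17.97
tool_pos: [0.5276, -0.3146, 0.0095]
tool_rot: [0.0, 0.995, 0.098, 0.0]
contact_force: [-0.8, 0.7, 1.8]
gripper_width: 0.527
grasp_force: 61.7
```

Emit:
move_arm(increments=[0, 0, 0.4, 0, 0.4, 0, 0, 0, 0, 0.4])

```text
time: 18.13
tool_pos: [0.5276, -0.3146, 0.0095]
tool_rot: [0.0, 0.995, 0.098, -0.0]
contact_force: [-2.6, 1.9, 4.7]
gripper_width: 0.532
grasp_force: 62.0
```

Emit:
move_arm(increments=[0, 0, -0.5, 0, 0.55, 0, 0, 0, 0, 0.6, 0, 0, 0, 0, 0.66, 0, 0, 0, 0, 0.68, 0, 0, -6, 0, 0.68, 0, 0, -18, 0, 0.7, 0, 0, -34, 0, 0.75, 0, 0, -34, 0, 0.75])

```text
time: 18.8
tool_pos: [0.5263, -0.3136, 0.1008]
tool_rot: [-0.001, 0.995, 0.098, -0.001]
contact_force: [0.8, -0.3, 0.1]
gripper_width: 0.748
grasp_force: 0.0
```

Emit:
move_arm(increments=[13, -18, -20, 0, 0.75, 20, -29, 0, 0, 0.75, 23, -33, 0, 0, 0.75, 23, -33, 0, 0, 0.75, 23, -33, 0, 0, 0.75, 23, -33, 0, 0, 0.75, 23, -33, 0, 0, 0.75, 16, -25, 0, 0, 0.75])

```text
time: 19.47
tool_pos: [0.6432, -0.0471, 0.1218]
tool_rot: [-0.0, 0.995, 0.099, 0.001]
contact_force: [-0.3, -0.4, -0.2]
gripper_width: 0.747
grasp_force: 0.0
```

Emit:
move_arm(increments=[0, 0, 0, 0, 0.75, 0, 0, 0, 0, 0.75, 0, 0, 0, 0, 0.75, 0, 0, 0, 0, 0.75, 0, 0, 0, 0, 0.75])

```text
time: 19.88
tool_pos: [0.6419, -0.0515, 0.1213]
tool_rot: [0.0, 0.995, 0.097, -0.0]
contact_force: [0.6, -0.5, 0.0]
gripper_width: 0.749
grasp_force: 0.0
```

```bash
python3 - <<'E'
from h import *
from plant import manip
s=manip.state();f=manip.grab_frame("wrist");cv2.imwrite("pics/w7.png",f["image"])
m=mask(f["image"],*MK["green"][:2]);c=big(m);w=(ray(f,c[:,0],.01,s)[:,:2]*1000).astype(np.float32)
a=cv2.approxPolyDP(c,0.05*cv2.arcLength(c,True),True);p=ray(f,a[:,0],.01,s)[:,:2]*1000
M=cv2.moments(w);cen=[M["m10"]/M["m00"],M["m01"]/M["m00"]]
e=np.roll(p,-1,0)-p
print(a[:,0].tolist(),p.round(1).tolist(),"edges",np.degrees(np.arctan2(e[:,1],e[:,0])).round(1),np.linalg.norm(e,axis=1).round(1))
print("cen",cen,cv2.minEnclosingCircle(w),s["tool_pos"],yaw(s),s["time"],s["tool_rot"],s["joint_pos"])
t=manip.grab_frame("top");cv2.imwrite("pics/t7.png",cv2.resize(t["image"][200:360,460:620],(480,480)))
e=cv2.fitEllipse
b=(480,210,600,360);print(loc(t,"foil",None,b,.02),loc(t,"amber",None,b,.014))
E
```

```text
[[322, 198], [292, 213], [289, 240], [312, 257], [342, 247], [346, 226]] [[665.9, -49.2], [650.9, -30.1], [630.1, -31.4], [620.1, -50.7], [632.3, -71.2], [648.8, -70.6]] edges [ 128.1 -176.3 -117.4  -59.2    2.    51.3] [24.3 20.8 21.7 23.8 16.6 27.3]
cen [642.9278478898771, -50.58759611928453] ((642.9718627929688, -50.63450622558594), 23.126985549926758) [ 0.64186929 -0.05145962  0.12126619] -1.3768084223886745 19.8833 [ 7.78722241e-05  9.95299769e-01  9.68419342e-02 -6.72691044e-05] [-1.95404953e-01  1.84151627e-01  1.65933513e+00 -1.95119865e-04
  1.29818983e+00  1.18145602e+00]
((522, 294, 36, 33), ((436.1626892089844, -327.373291015625), (44.19041442871094, 46.22816848754883), 10.791767120361328), ((436.2383728027344, -327.2673034667969), 30.60146141052246)) ((525, 294, 31, 32), ((437.0323486328125, -331.7618103027344), (41.83482360839844, 40.812171936035156), 10.743139266967773), ((437.16845703125, -332.47894287109375), 28.717491149902344))
```

View pics/w7.png

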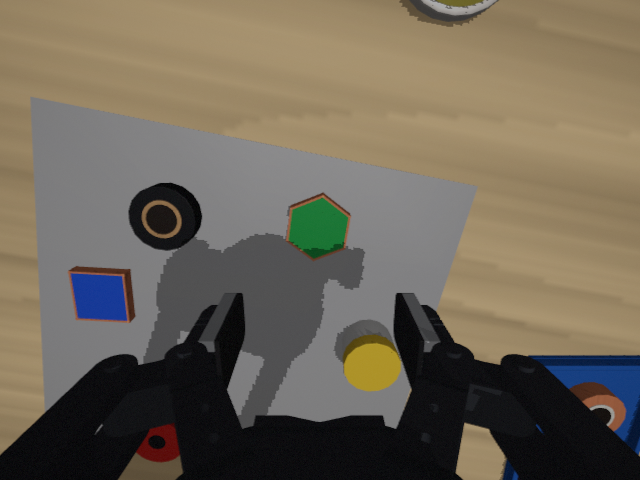

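View pics/t7.png

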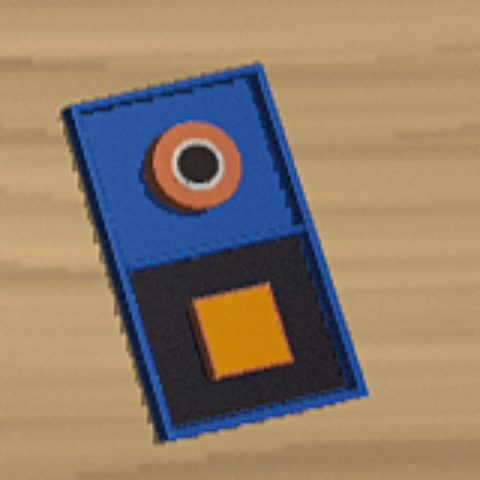

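Both blue-tray items lie flat and centred. The hexagon is at (318,226) px, with a flat pair normal at about -1.53 rad. Turning and descending.

Emit:
move_arm(increments=[1.3, -1.1, 10, 0.077, 0.75, 0, 0, 24, 0.077, 0.75, 0, 0, 26, 0, 0.75, 0, 0, 24, 0, 0.75, 0, 0, 16, 0, 0.75, 0, 0, 10, 0, 0.75, 0, 0, 5, 0, 0.75, 0, 0, 3, 0, 0.75])

```text
time: 20.65
tool_pos: [0.6432, -0.0492, 0.0029]
tool_rot: [-0.0, 1.0, 0.021, -0.0]
contact_force: [-0.8, -0.4, -0.0]
gripper_width: 0.749
grasp_force: 0.0
```

Emit:
move_arm(increments=[0, 0, 0, 0, 0.75, 0, 0, 0, 0, 0.75, 0, 0, 0, 0, 0.75, 0, 0, 0, 0, 0.75])

```text
time: 20.98
tool_pos: [0.6442, -0.0489, 0.0045]
tool_rot: [0.0, 1.0, 0.021, 0.001]
contact_force: [-0.5, -0.6, 0.1]
gripper_width: 0.749
grasp_force: 0.0
```

Emit:
move_arm(increments=[-0.5, 0.5, 1.5, 0, 0.7, 0, 0, 0, 0, 0.65, 0, 0, 0, 0, 0.6, 0, 0, 0, 0, 0.55, 0, 0, 0, 0, 0.5, 0, 0, 0, 0, 0.45, 0, 0, 0, 0, 0.4, 0, 0, 0, 0, 0.35])

```text
time: 21.65
tool_pos: [0.6432, -0.0494, 0.0022]
tool_rot: [0.0, 1.0, 0.021, 0.0]
contact_force: [-0.5, 0.2, 3.2]
gripper_width: 0.486
grasp_force: 61.0
```

Emit:
move_arm(increments=[0, 0, 0, 0, 0.35, 0, 0, 0, 0, 0.35])

```text
time: 21.82
tool_pos: [0.6433, -0.0494, 0.0022]
tool_rot: [0.0, 1.0, 0.021, 0.0]
contact_force: [-0.0, -0.0, 4.2]
gripper_width: 0.49
grasp_force: 61.1
```

Emit:
move_arm(increments=[0, 0, -5, 0, 0.35, 0, 0, -20, 0, 0.35, 0, 0, -34, 0, 0.35, 0, 0, -36, 0, 0.35, 0, 0, -25, 0, 0.35, -1.7, -15, 0, 0, 0.35, -3, -27, 0, 0, 0.35, -4, -35, 0, 0, 0.35])

```text
time: 22.48
tool_pos: [0.6307, 0.0267, 0.1217]
tool_rot: [0.0, 1.0, 0.019, 0.0]
contact_force: [0.7, -1.0, -1.2]
gripper_width: 0.493
grasp_force: 60.9
```

Emit:
move_arm(increments=[-4, -35, 0, 0, 0.35, -4, -35, 0, 0, 0.35, -4, -35, 0, 0, 0.35, -4, -35, 0, 0, 0.35, -4, -35, 0, 0, 0.35, -4, -35, 0, 0, 0.35, -3, -25, 0, 0, 0.35, 0, 0, 0, -0.06, 0.35])

```text
time: 23.15
tool_pos: [0.5917, 0.2656, 0.1202]
tool_rot: [-0.001, 0.999, 0.054, -0.001]
contact_force: [-0.3, -0.5, -0.4]
gripper_width: 0.491
grasp_force: 60.9
```

Emit:
move_arm(increments=[0, 0, 0, -0.119, 0.35, 0, 0, 0, -0.119, 0.35, 0, 0, 0, -0.119, 0.35, 0, 0, 0, -0.119, 0.35, 0, 0, 0, -0.119, 0.35, 0, 0, 0, -0.119, 0.35, 0, 0, 0, -0.119, 0.35, 0, 0, 0, -0.119, 0.35])

```text
time: 23.82
tool_pos: [0.5929, 0.261, 0.1201]
tool_rot: [-0.0, 0.863, 0.505, -0.001]
contact_force: [-0.6, -0.0, 0.4]
gripper_width: 0.484
grasp_force: 60.9
```

Emit:
move_arm(increments=[0, 0, 0, -0.119, 0.35, 0, 0, 0, -0.119, 0.35, 0, 0, 0, -0.119, 0.35, 0, 0, 0, -0.119, 0.35, 0, 0, 0, -0.119, 0.35, 0, 0, 0, -0.119, 0.35, 0, 0, 0, -0.119, 0.35, 0, 0, 0, -0.116, 0.35])

```text
time: 24.48
tool_pos: [0.5929, 0.2609, 0.1201]
tool_rot: [-0.001, 0.537, 0.844, -0.001]
contact_force: [0.2, -0.1, -1.7]
gripper_width: 0.489
grasp_force: 60.9
```

Emit:
move_arm(increments=[0, 0, -20, 0, 0.35, 0, 0, 0, 0, 0.35, 0, 0, 0, 0, 0.35, 0, 0, 0, 0, 0.35, 0, 0, 0, 0, 0.35, 0, 0, 0, 0, 0.35])

```text
time: 24.98
tool_pos: [0.5935, 0.2608, 0.1404]
tool_rot: [-0.001, 0.539, 0.842, -0.001]
contact_force: [0.5, -0.5, 0.0]
gripper_width: 0.483
grasp_force: 60.9
```

```bash
python3 - <<'E'
from h import *
from plant import manip
s=manip.state();f=manip.grab_frame("wrist");cv2.imwrite("pics/w8.png",f["image"])
r=loc(f,"white",s);print(s["time"],yaw(s),s["tool_rot"],s["tool_pos"],s["joint_pos"],r,cv2.boxPoints(r[1]).tolist())
print(loc(f,"green",s,z=s["tool_pos"][2]+.008))
E
```

```text
24.9833 0.431913700089172 [-5.81114920e-04  5.39161459e-01  8.42201921e-01 -7.11681441e-04] [0.59346114 0.26077504 0.14043688] [ 2.99312159e-01  1.76284859e-01  1.63437697e+00 -3.27085990e-05
  1.33276814e+00 -1.32593606e-01] ((0, 231, 234, 228), ((479.64794921875, 42.671241760253906), (252.00796508789062, 153.9526824951172), 89.85366821289062), ((480.69415283203125, 43.76311492919922), 145.73178100585938)) [[402.3500671386719, -83.13573455810547], [556.3021850585938, -83.52892303466797], [556.94580078125, 168.47821044921875], [402.99371337890625, 168.87139892578125]]
((270, 262, 99, 98), ((592.962890625, 261.1958312988281), (40.59676742553711, 45.86851119995117), 24.675626754760742), ((593.0418090820312, 261.0582275390625), 23.25657844543457))
```

View pics/w8.png

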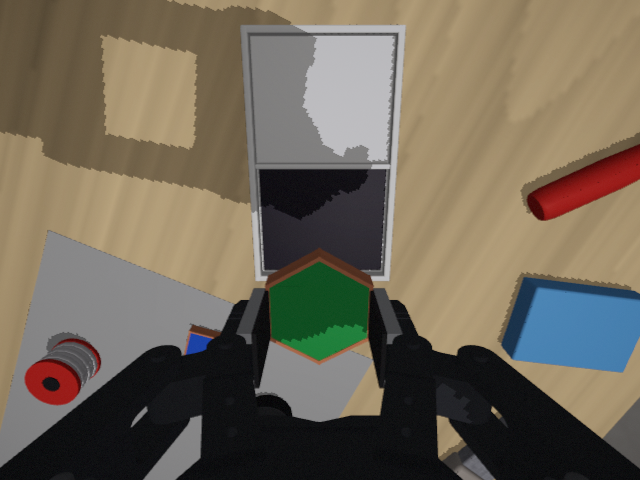

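The hexagon is held level at about (320,312). The white tray outline runs from (241,26) to (405,26) and (257,279) to (389,279), partly in shadow.

```bash
python3 - <<'E'
from h import *
from plant import manip
s=manip.state();f=manip.grab_frame("wrist")
m=mask(f["image"],(0,0,75),(180,40,255));c=big(m,(225,15,415,290));w=(ray(f,c[:,0],.014,s)[:,:2]*1000).astype(np.float32)
r=cv2.minAreaRect(w);print(cv2.boundingRect(c),r)
p=ray(f,[(241,25.5),(405,25.5),(389,280),(257,280)],.014,s)[:,:2]*1000;print(p.round(1).tolist(),p.mean(0))
for cc in(r[0],p.mean(0)):
    felt=np.array(cc)+45*np.array([np.cos(-1.141),np.sin(-1.141)]);g=np.array([593.0,261.1])
    M=rot(s["tool_rot"]);print(felt,(M.T@np.r_[felt-g,0]).round(1))
E
```

```text
(240, 25, 166, 256) ((576.6127319335938, 302.42486572265625), (109.52875518798828, 184.16854858398438), 24.772035598754883)
[[489.3, 363.2], [587.6, 408.5], [664.9, 241.8], [567.2, 196.6]] [577.25722089 302.54070876]
[595.36358672 261.51758709] [-0.6  2.3 -0. ]
[596.00807567 261.63343013] [-0.8  3.  -0. ]
```

Emit:
move_arm(increments=[-0.7, 2.5, 16, 0, 0.35, 0, 0, 28, 0, 0.35, 0, 0, 28, 0, 0.35, 0, 0, 22, 0, 0.35, 0, 0, 16, 0, 0.35, 0, 0, 10, 0, 0.35, 0, 0, 7, 0, 0.35, 0, 0, 3, 0, 0.35])

```text
time: 25.75
tool_pos: [0.5964, 0.2612, 0.0108]
tool_rot: [-0.0, 0.539, 0.842, -0.0]
contact_force: [-0.1, -0.7, 0.1]
gripper_width: 0.492
grasp_force: 60.9
```

Emit:
move_arm(increments=[0, 0, 0, 0, 0.35, 0, 0, 0, 0, 0.35, 0, 0, 0, 0, 0.35])

```text
time: 26.0
tool_pos: [0.5978, 0.2617, 0.0133]
tool_rot: [0.001, 0.539, 0.842, 0.001]
contact_force: [-0.1, -0.1, -0.7]
gripper_width: 0.49
grasp_force: 60.9
```

Emit:
move_arm(increments=[0, 0, 1, 0, 0.35, 0, 0, 0, 0, 0.35])

```text
time: 26.17
tool_pos: [0.5972, 0.2615, 0.0115]
tool_rot: [0.0, 0.539, 0.842, 0.001]
contact_force: [0.5, -0.2, -1.0]
gripper_width: 0.489
grasp_force: 60.9
```

Emit:
move_arm(increments=[0, -0.8, 2, 0, 0.35, 0, 0, 1, 0, 0.35, 0, 0, 0, 0, 0.35, 0, 0, 0, 0, 0.35])

```text
time: 26.5
tool_pos: [0.5957, 0.2609, 0.0075]
tool_rot: [-0.0, 0.539, 0.842, -0.0]
contact_force: [0.4, 0.1, -0.4]
gripper_width: 0.487
grasp_force: 60.9
```

Emit:
move_arm(increments=[0, 0, 0.8, 0, 0.35, 0, 0, 0, 0, 0.35])

```text
time: 26.67
tool_pos: [0.5959, 0.261, 0.0067]
tool_rot: [-0.0, 0.539, 0.842, -0.0]
contact_force: [0.1, -0.2, 0.4]
gripper_width: 0.487
grasp_force: 60.9
```

Emit:
move_arm(increments=[0, 0, 0.6, 0, 0.35, 0, 0, 0, 0, 0.35])

```text
time: 26.83
tool_pos: [0.596, 0.261, 0.0062]
tool_rot: [0.0, 0.539, 0.842, -0.0]
contact_force: [-0.3, 0.1, -0.7]
gripper_width: 0.49
grasp_force: 61.0
```

Emit:
move_arm(increments=[0, 0, 0.5, 0, 0.35, 0, 0, 0, 0, 0.35])

```text
time: 27.0
tool_pos: [0.596, 0.261, 0.0062]
tool_rot: [-0.0, 0.539, 0.842, -0.0]
contact_force: [-2.4, -1.0, 2.9]
gripper_width: 0.49
grasp_force: 61.3
```

Emit:
move_arm(increments=[0, 0, 0.4, 0, 0.35, 0, 0, 0, 0, 0.35])

```text
time: 27.17
tool_pos: [0.596, 0.261, 0.0062]
tool_rot: [-0.0, 0.539, 0.842, -0.0]
contact_force: [-3.6, -1.0, 4.6]
gripper_width: 0.486
grasp_force: 61.5
```

Emit:
move_arm(increments=[0, 0, -0.4, 0, 0.52, 0, 0, 0, 0, 0.57, 0, 0, 0, 0, 0.62, 0, 0, 0, 0, 0.64, 0, 0, -5, 0, 0.64, 0, 0, -18, 0, 0.66, 0, 0, -34, 0, 0.75, 0, 0, -36, 0, 0.75])

```text
time: 27.83
tool_pos: [0.5942, 0.2604, 0.0976]
tool_rot: [-0.002, 0.539, 0.842, -0.002]
contact_force: [0.5, -0.8, 0.4]
gripper_width: 0.752
grasp_force: 0.0
```

Emit:
move_arm(increments=[-5, -8, -34, 0, 0.75, -14, -24, -10, 0, 0.75, -20, -34, 0, 0, 0.75, -20, -34, 0, 0, 0.75, -20, -34, 0, 0, 0.75, -20, -34, 0, 0, 0.75, -19, -33, 0, 0, 0.75, -14, -26, 0, 0, 0.75])

```text
time: 28.5
tool_pos: [0.4435, 0.0445, 0.1429]
tool_rot: [0.0, 0.539, 0.842, -0.0]
contact_force: [-0.7, 0.1, -0.1]
gripper_width: 0.745
grasp_force: 0.0
```

Emit:
move_arm(increments=[0, 0, 0, 0, 0.75, 0, 0, 0, 0, 0.75, 0, 0, 0, 0, 0.75, 0, 0, 0, 0, 0.75, 0, 0, 0, 0, 0.75, 0, 0, 0, 0, 0.75])

```text
time: 29.0
tool_pos: [0.4455, 0.0467, 0.1428]
tool_rot: [-0.0, 0.539, 0.843, -0.0]
contact_force: [0.2, -0.5, 0.7]
gripper_width: 0.744
grasp_force: 0.0
```

```bash
python3 - <<'E'
from h import *
from plant import manip
s=manip.state();f=manip.grab_frame("wrist");cv2.imwrite("pics/w9.png",f["image"])
print(s["time"],yaw(s),s["tool_pos"],s["tool_rot"])
m=cv2.inRange(f["image"],(0,0,0),(40,40,40))
sp=loc(f,"spool",s);print(sp)
t=manip.grab_frame("top");print("top",loc(t,"spool",None,(242,172,425,340)),"green",loc(t,"green",None,(80,170,230,300),.014))
cv2.imwrite("pics/t9.png",cv2.resize(t["image"][160:350,80:440],(720,380)))
E
```

```text
29.0 0.43334128927635207 [0.4455068  0.04673929 0.14284804] [-1.24082933e-04  5.38560311e-01  8.42586954e-01 -1.87123333e-05]
((289, 194, 59, 66), ((443.4924621582031, 49.02901077270508), (42.45796585083008, 49.22791290283203), 24.818571090698242), ((443.59918212890625, 48.79557800292969), 24.912294387817383))
top ((242, 241, 79, 36), ((529.5762329101562, 83.34457397460938), (128.17039489746094, 55.89897155761719), 87.2970199584961), ((533.231689453125, 83.48806762695312), 66.96174621582031)) green ((164, 212, 25, 26), ((595.8563842773438, 261.9490051269531), (40.36592483520508, 43.655696868896484), 84.05790710449219), ((595.7704467773438, 261.75970458984375), 22.828710556030273))
```

View pics/w9.png

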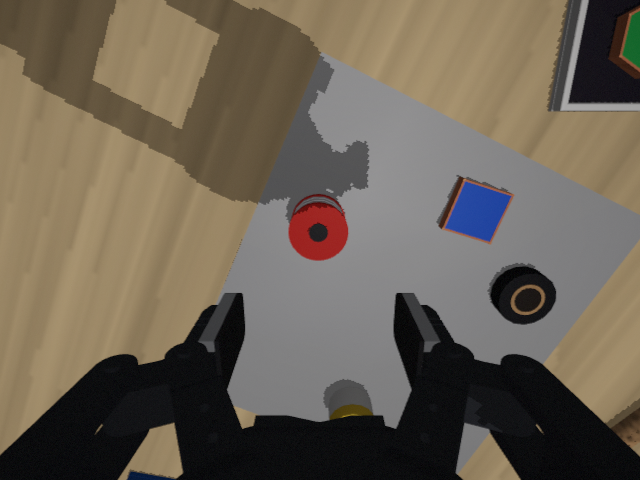

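View pics/t9.png

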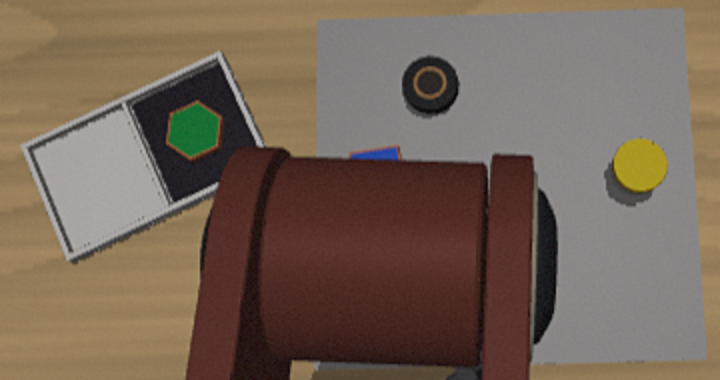

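The hexagon is centred in the felt bay. The spool's hole is at (318,232) px, with the top face red and clear.

```bash
python3 - <<'E'
from h import *
from plant import manip
s=manip.state();f=manip.grab_frame("wrist")
m=cv2.inRange(f["image"],(0,0,0),(60,60,60));k=np.zeros_like(m);k[218:247,303:334]=255
c=big(m&k);e=cv2.fitEllipse(c);p=ray(f,e[0],.034,s)[0];print(e,p,go(s,[p[0],p[1],.008]))
E
```

```text
((318.3798522949219, 232.0631103515625), (16.583139419555664, 17.26698112487793), 85.7882080078125) [0.44499831 0.04581878 0.034     ] (array([ -0.6,  -0.6, 134.7]), 0)
```

Emit:
move_arm(increments=[-0.6, -0.6, 20, 0, 0.75, 0, 0, 28, 0, 0.75, 0, 0, 26, 0, 0.75, 0, 0, 22, 0, 0.75, 0, 0, 16, 0, 0.75, 0, 0, 12, 0, 0.75, 0, 0, 7, 0, 0.75, 0, 0, 3, 0, 0.75])

```text
time: 29.82
tool_pos: [0.4439, 0.0455, 0.0075]
tool_rot: [-0.001, 0.539, 0.842, -0.001]
contact_force: [0.2, 1.2, -0.1]
gripper_width: 0.745
grasp_force: 0.0
```

Emit:
move_arm(increments=[0, 0, 0, 0, 0.75, 0, 0, 0, 0, 0.75, 0, 0, 0, 0, 0.75, 0, 0, 0, 0, 0.75])

```text
time: 30.15
tool_pos: [0.4457, 0.0452, 0.0098]
tool_rot: [0.001, 0.539, 0.842, 0.0]
contact_force: [0.9, -0.3, 0.6]
gripper_width: 0.748
grasp_force: 0.0
```

Emit:
move_arm(increments=[0, 0, 0, 0, 0.7, 0, 0, 0, 0, 0.65, 0, 0, 0, 0, 0.6, 0, 0, 0, 0, 0.55, 0, 0, 0, 0, 0.5, 0, 0, 0, 0, 0.45, 0, 0, 0, 0, 0.4, 0, 0, 0, 0, 0.35])

```text
time: 30.82
tool_pos: [0.4451, 0.0453, 0.0093]
tool_rot: [0.0, 0.539, 0.842, 0.0]
contact_force: [-2.5, 1.3, 4.7]
gripper_width: 0.493
grasp_force: 60.8
```

Emit:
move_arm(increments=[0, 0, 0, 0, 0.35, 0, 0, 0, 0, 0.35])

```text
time: 30.98
tool_pos: [0.4451, 0.0453, 0.0094]
tool_rot: [0.0, 0.539, 0.842, 0.0]
contact_force: [-1.8, -0.4, 6.3]
gripper_width: 0.496
grasp_force: 60.8
```

Emit:
move_arm(increments=[0, 0, -5, 0, 0.35, 0, 0, -20, 0, 0.35, 0, 0, -34, 0, 0.35, 0, 0, -34, 0, 0.35, 0, 0, -22, 0, 0.35, 11, 11, 0, 0, 0.35, 20, 20, 0, 0, 0.35, 25, 26, 0, 0, 0.35])

```text
time: 31.65
tool_pos: [0.473, 0.1197, 0.124]
tool_rot: [0.0, 0.54, 0.841, -0.0]
contact_force: [0.8, -0.4, -2.8]
gripper_width: 0.497
grasp_force: 61.4
```

Emit:
move_arm(increments=[25, 26, 0, 0, 0.35, 25, 26, 0, 0, 0.35, 25, 26, 0, 0, 0.35, 25, 26, 0, 0, 0.35, 25, 26, 0, 0, 0.35, 22, 22, 0, 0, 0.35, 14, 13, 0, 0, 0.35, 6, 6, 0, 0, 0.35])

```text
time: 32.32
tool_pos: [0.5582, 0.3455, 0.1227]
tool_rot: [-0.0, 0.538, 0.843, -0.0]
contact_force: [0.0, -0.0, -1.2]
gripper_width: 0.495
grasp_force: 61.5
```

Emit:
move_arm(increments=[0, 0, 0, 0, 0.35, 0, 0, 0, 0, 0.35, 0, 0, 0, 0, 0.35, 0, 0, 0, 0, 0.35, 0, 0, 0, 0, 0.35])

```text
time: 32.73
tool_pos: [0.5583, 0.3421, 0.1238]
tool_rot: [-0.0, 0.54, 0.842, -0.0]
contact_force: [0.0, 0.3, -1.4]
gripper_width: 0.493
grasp_force: 61.5
```

```bash
python3 - <<'E'
from h import *
from plant import manip
s=manip.state();f=manip.grab_frame("wrist");cv2.imwrite("pics/w10.png",f["image"])
print(s["time"],yaw(s),s["tool_pos"],s["tool_rot"],go(s,[.5581,.3434,.0134]))
E
```

```text
32.7333 0.4307596026993834 [0.55831107 0.3421258  0.12382854] [-8.80562341e-06  5.39647495e-01  8.41891062e-01 -1.40647811e-04] (array([  1.3,   0.4, 110.4]), 0)
```

View pics/w10.png

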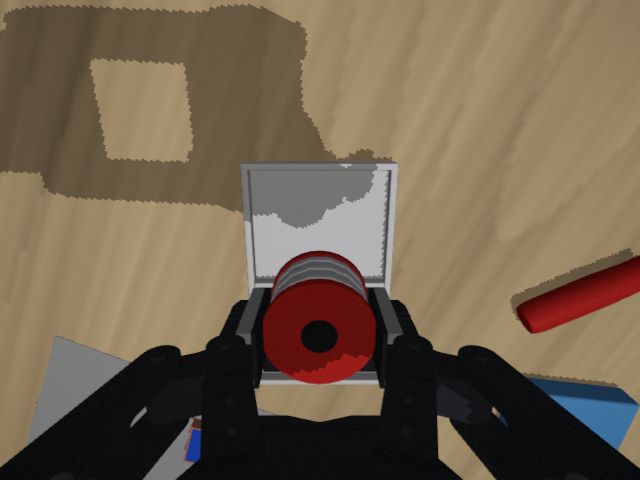

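The spool is held upright, hole at (319,336), with the plain bay beyond it at about (318,225). Lowering.

Emit:
move_arm(increments=[1.3, 0.3, 16, 0, 0.35, 0, 0, 24, 0, 0.35, 0, 0, 24, 0, 0.35, 0, 0, 18, 0, 0.35, 0, 0, 12, 0, 0.35, 0, 0, 7, 0, 0.35, 0, 0, 4, 0, 0.35, 0, 0, 0, 0, 0.35])

```text
time: 33.45
tool_pos: [0.5582, 0.3444, 0.0186]
tool_rot: [-0.0, 0.539, 0.842, -0.0]
contact_force: [0.0, 0.3, -2.0]
gripper_width: 0.495
grasp_force: 61.5
```

Emit:
move_arm(increments=[0, 0, 1, 0, 0.35, 0, 0, 1, 0, 0.35, 0, 0, 0, 0, 0.35, 0, 0, 0, 0, 0.35])

```text
time: 33.78
tool_pos: [0.5587, 0.3448, 0.0177]
tool_rot: [0.0, 0.539, 0.842, 0.001]
contact_force: [0.5, -0.1, -1.5]
gripper_width: 0.497
grasp_force: 61.5
```

Emit:
move_arm(increments=[0, 0, 1, 0, 0.35, 0, 0, 0.5, 0, 0.35, 0, 0, 0, 0, 0.35])

```text
time: 34.03
tool_pos: [0.5581, 0.3445, 0.0152]
tool_rot: [-0.0, 0.539, 0.842, -0.0]
contact_force: [0.0, 0.5, -2.8]
gripper_width: 0.499
grasp_force: 61.5
```

Emit:
move_arm(increments=[-0.9, 0, 1, 0, 0.35, 0, 0, 0, 0, 0.35, 0, 0, 0, 0, 0.35])

```text
time: 34.28
tool_pos: [0.5585, 0.3437, 0.0142]
tool_rot: [-0.0, 0.539, 0.842, -0.0]
contact_force: [1.0, -0.3, -2.2]
gripper_width: 0.498
grasp_force: 61.5
```

Emit:
move_arm(increments=[0, 0, 0.8, 0, 0.35, 0, 0, 0, 0, 0.35])

```text
time: 34.45
tool_pos: [0.5586, 0.3438, 0.0135]
tool_rot: [0.0, 0.539, 0.842, 0.0]
contact_force: [-0.2, 0.1, -2.5]
gripper_width: 0.492
grasp_force: 61.6
```

Emit:
move_arm(increments=[0, 0, 0.5, 0, 0.35, 0, 0, 0, 0, 0.35])

```text
time: 34.62
tool_pos: [0.5586, 0.3438, 0.0134]
tool_rot: [-0.0, 0.539, 0.842, -0.0]
contact_force: [-1.5, -0.3, 0.7]
gripper_width: 0.497
grasp_force: 61.7
```

Contact made. I'll release, lift and check.

Emit:
move_arm(increments=[0, 0, 0.3, 0, 0.35, 0, 0, 0, 0, 0.53, 0, 0, 0, 0, 0.58, 0, 0, 0, 0, 0.63, 0, 0, 0, 0, 0.65, 0, 0, -6, 0, 0.65, 0, 0, -18, 0, 0.66, 0, 0, -30, 0, 0.7])

```text
time: 35.28
tool_pos: [0.5559, 0.3425, 0.0635]
tool_rot: [-0.002, 0.539, 0.842, -0.003]
contact_force: [-0.2, 0.2, -0.1]
gripper_width: 0.703
grasp_force: 0.0
```

Emit:
move_arm(increments=[0, 0, -34, 0, 0.75, 0, 0, -34, 0, 0.75, 0, 0, -20, 0, 0.75, 0, 0, 0, 0, 0.75, 0, 0, 0, 0, 0.75, 0, 0, 0, 0, 0.75, 0, 0, 0, 0, 0.75, 0, 0, 0, 0, 0.75])

```text
time: 35.95
tool_pos: [0.5575, 0.3432, 0.1524]
tool_rot: [-0.001, 0.539, 0.842, -0.002]
contact_force: [-0.1, -0.5, 0.5]
gripper_width: 0.753
grasp_force: 0.0
```

```bash
python3 - <<'E'
from h import *
from plant import manip
s=manip.state();f=manip.grab_frame("wrist");cv2.imwrite("pics/w11.png",f["image"])
t=manip.grab_frame("top");cv2.imwrite("pics/t11.png",t["image"])
print(s["time"],s["tool_pos"])
b=(80,170,230,300);print("green",loc(t,"green",None,b,.014),"spool",loc(t,"spool",None,b,.038),"spool w",loc(f,"spool",s,None,.038))
E
```

```text
35.95 [0.55746411 0.3432359  0.15238958]
green ((164, 212, 25, 26), ((595.4246215820312, 262.3700256347656), (39.95281982421875, 44.097232818603516), 23.18163299560547), ((595.7704467773438, 261.75970458984375), 22.828710556030273)) spool ((108, 233, 27, 26), ((557.9605102539062, 343.9419250488281), (43.222408294677734, 41.43862533569336), 88.28373718261719), ((557.94189453125, 343.76556396484375), 22.27191162109375)) spool w ((501, 246, 131, 70), ((748.3907470703125, 385.35003662109375), (97.07173156738281, 28.731365203857422), 51.02390670776367), ((747.7999877929688, 385.68798828125), 49.32202911376953))
```

View pics/t11.png

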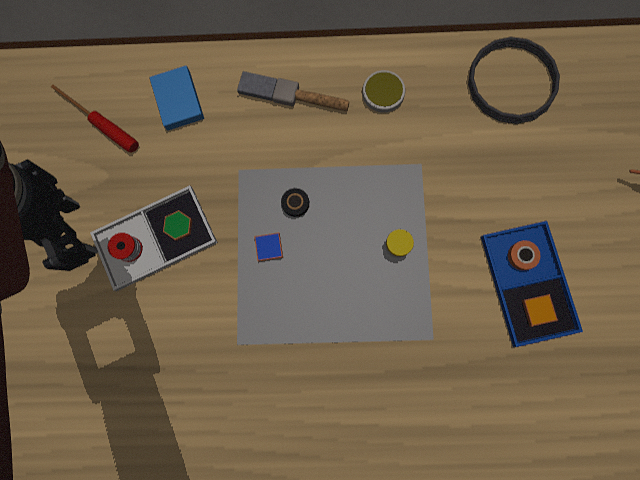

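View pics/w11.png

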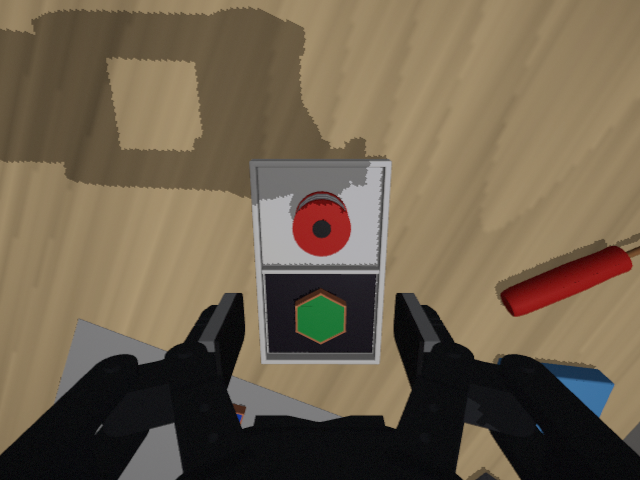

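The top view shows all four items centred in their bays. The blue glass (268,247), tape roll (295,202) and flux jar (400,243) have not moved. The wrist view confirms the spool is upright at (322,229) and the hexagon flat at (321,318).

```bash
python3 -c "
from plant import manip
print(manip.job_done())"
```

```text
the job is handed in; nothing more can be done
None
```

Both kits are packed as asked, with each item flat in the middle of its bay, and the job was handed in at about 36 s; the first grip on the foil roll slipped and nudged it a few mm, and the second try held.

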